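# Refit the air filters

### The job

Shut the air valve, then fit every filter cartridge in the rack into the housing with the flange of its colour, turning it under light pressure until its key drops into the slot. Then close all three housings, also one that gets no cartridge, each with a black cover pressed down until its seal is flush, and after that open the air valve fully again. Leave the other tools and containers on the bench alone.

Things in the scene. Friction and masses are not known exactly. Their poses are not given: they have to be found in the camera images.
- cart_blue_mid (a point): blue filter cartridge (None if absent), 98 mm tall, 150 g: its middle, 49 mm above its lowest face. From below: steel key 26 (along its x) x 8 x 14 mm high; round white body 42 across, 52 long, foot bevelled; blue bar grip 30 (along its x) x 14 x 32 high, to pinch across the 14. z up. Half a turn makes no difference. Starts upright in a fixed grey rack 30 mm high, key in a hole: lift 20 mm.
- housing_blue_rim (a point): Fixed filter housing with blue flange (84 mm across, 12 high): point on its upright axis at the top of its aluminium wall, 72 mm above the bench. Wall 59 mm across outside, bore 44.5. A cartridge's middle is 7 mm above this point with its key resting on the seat, 7 mm below with its key in the slot. A black seal ring (57 mm across, 48 inside) stands 6 mm proud of the wall.
- housing_blue_seat (a point): Same housing: centre of its brass seat's top, 42 mm below the rim point. A slot 30 x 12 mm, 18 deep, through its middle takes the key. The seat is stuck at some angle: the slot's length lies within 0.7 rad either way of this point's x axis (the housing's; white mark on the flange at -x). That angle is not reported: see it from above or feel for it by turning the cartridge.
- seal_blue (a joint): How far the seal ring of the blue housing is pushed down, m: 0 proud, 0.006 fully down, flush with the wall. It moves stiffly, at about 7 N, and stays where it is.
- cart_yellow_mid (a point): yellow filter cartridge (None if absent), 98 mm tall, 150 g: its middle, 49 mm above its lowest face. From below: steel key 26 (along its x) x 8 x 14 mm high; round white body 42 across, 52 long, foot bevelled; yellow bar grip 30 (along its x) x 14 x 32 high, to pinch across the 14. z up. Half a turn makes no difference. Starts upright in a fixed grey rack 30 mm high, key in a hole: lift 20 mm.
- housing_yellow_rim (a point): Fixed filter housing with yellow flange (84 mm across, 12 high): point on its upright axis at the top of its aluminium wall, 72 mm above the bench. Wall 59 mm across outside, bore 44.5. A cartridge's middle is 7 mm above this point with its key resting on the seat, 7 mm below with its key in the slot. A black seal ring (57 mm across, 48 inside) stands 6 mm proud of the wall.
- housing_yellow_seat (a point): Same housing: centre of its brass seat's top, 42 mm below the rim point. A slot 30 x 12 mm, 18 deep, through its middle takes the key. The seat is stuck at some angle: the slot's length lies within 0.7 rad either way of this point's x axis (the housing's; white mark on the flange at -x). That angle is not reported: see it from above or feel for it by turning the cartridge.
- seal_yellow (a joint): How far the seal ring of the yellow housing is pushed down, m: 0 proud, 0.006 fully down, flush with the wall. It moves stiffly, at about 7 N, and stays where it is.
- cart_red_mid (a point): red filter cartridge (None if absent), 98 mm tall, 150 g: its middle, 49 mm above its lowest face. From below: steel key 26 (along its x) x 8 x 14 mm high; round white body 42 across, 52 long, foot bevelled; red bar grip 30 (along its x) x 14 x 32 high, to pinch across the 14. z up. Half a turn makes no difference. Starts upright in a fixed grey rack 30 mm high, key in a hole: lift 20 mm.
- housing_red_rim (a point): Fixed filter housing with red flange (84 mm across, 12 high): point on its upright axis at the top of its aluminium wall, 72 mm above the bench. Wall 59 mm across outside, bore 44.5. A cartridge's middle is 7 mm above this point with its key resting on the seat, 7 mm below with its key in the slot. A black seal ring (57 mm across, 48 inside) stands 6 mm proud of the wall.
- housing_red_seat (a point): Same housing: centre of its brass seat's top, 42 mm below the rim point. A slot 30 x 12 mm, 18 deep, through its middle takes the key. The seat is stuck at some angle: the slot's length lies within 0.7 rad either way of this point's x axis (the housing's; white mark on the flange at -x). That angle is not reported: see it from above or feel for it by turning the cartridge.
- seal_red (a joint): How far the seal ring of the red housing is pushed down, m: 0 proud, 0.006 fully down, flush with the wall. It moves stiffly, at about 7 N, and stays where it is.
- cover_1_mid (a point): Black domed cover (three alike, any fits any housing), 93 mm tall, 140 g: its middle, 46.5 mm above its lower edge. Dome 72 mm across, 65 high, then an aluminium knob 24 across, 28 high. Hollow: a skirt 14 deep, 65 wide inside, goes over the housing's wall; a ledge rests on the seal. Middle is 38.5 mm above the rim point on a proud seal, 32.5 pressed home. Starts standing on the bench.
- cover_2_mid (a point): Black domed cover (three alike, any fits any housing), 93 mm tall, 140 g: its middle, 46.5 mm above its lower edge. Dome 72 mm across, 65 high, then an aluminium knob 24 across, 28 high. Hollow: a skirt 14 deep, 65 wide inside, goes over the housing's wall; a ledge rests on the seal. Middle is 38.5 mm above the rim point on a proud seal, 32.5 pressed home. Starts standing on the bench.
- cover_3_mid (a point): Black domed cover (three alike, any fits any housing), 93 mm tall, 140 g: its middle, 46.5 mm above its lower edge. Dome 72 mm across, 65 high, then an aluminium knob 24 across, 28 high. Hollow: a skirt 14 deep, 65 wide inside, goes over the housing's wall; a ledge rests on the seal. Middle is 38.5 mm above the rim point on a proud seal, 32.5 pressed home. Starts standing on the bench.
- air_valve (a joint): The air valve's lever, rad: 0 shut (leans to its base's -x), 1.0 fully open (leans to its base's +x), upright at 0.5; it turns easily (under 2 N at the ball) and stays where it is left.
- air_valve_pivot (a point): Hinge centre of the air valve's lever, 22 mm above the bench: the lever swings in this point's xz plane, from 0.5 rad to -x (shut) to 0.5 rad to +x (open) of upright. Steel rod 10 mm thick, red ball 26 mm across centred 85 mm from the hinge. Fixed brass base 70 x 50 x 25 mm, a pipe at its -y side.
- screwdriver: An orange-handled screwdriver 190 mm long, lying flat; leave it alone. Its origin is at its underside.
- wrench: A steel spanner 180 mm long, lying flat; leave it alone. Its origin is at its underside.
- tape_roll: A blue roll of tape, 90 mm across and 25 mm high, lying flat; leave it alone. Its origin is at its underside.
- oil_bottle: A yellow bottle, 54 mm across and 140 mm tall, standing; leave it alone. Its origin is at its underside.
- grease_tin: A tin, 72 mm across and 70 mm tall, standing; leave it alone. Its origin is at its underside.
Mind the look-alikes: they are no part of the job. Leave any orange look-alike of the part that bears cover_3_mid alone.

How it is judged:
On the way, in this order (a step that is already met when the one before it is completed fails the run):
1. the air valve is shut (value of joint air_valve below 0.15 rad), for 0.2 s.
2. every cartridge present is in the housing of its colour with its key in the slot (horizontal distance between cart_blue_mid and housing_blue_rim below 0.005 m and z of cart_blue_mid in the frame of housing_blue_rim below -0.003 m and angle between each of cart_blue_mid, cart_yellow_mid, cart_red_mid's own z axis and vertical below 0.12 rad and horizontal distance between cart_yellow_mid and housing_yellow_rim below 0.005 m and z of cart_yellow_mid in the frame of housing_yellow_rim below -0.003 m and horizontal distance between cart_red_mid and housing_red_rim below 0.005 m and z of cart_red_mid in the frame of housing_red_rim below -0.003 m), for 0.2 s.
3. all three housings are closed with covers pressed fully home (all of step 2 and ((horizontal distance between cover_1_mid and housing_blue_rim below 0.006 m and z of cover_1_mid in the frame of housing_blue_rim below 0.0345 m and angle between cover_1_mid's own z axis and vertical below 0.1 rad) or (horizontal distance between cover_2_mid and housing_blue_rim below 0.006 m and z of cover_2_mid in the frame of housing_blue_rim below 0.0345 m and angle between cover_2_mid's own z axis and vertical below 0.1 rad) or (horizontal distance between cover_3_mid and housing_blue_rim below 0.006 m and z of cover_3_mid in the frame of housing_blue_rim below 0.0345 m and angle between cover_3_mid's own z axis and vertical below 0.1 rad)) and ((horizontal distance between cover_1_mid and housing_yellow_rim below 0.006 m and z of cover_1_mid in the frame of housing_yellow_rim below 0.0345 m and angle between cover_1_mid's own z axis and vertical below 0.1 rad) or (horizontal distance between cover_2_mid and housing_yellow_rim below 0.006 m and z of cover_2_mid in the frame of housing_yellow_rim below 0.0345 m and angle between cover_2_mid's own z axis and vertical below 0.1 rad) or (horizontal distance between cover_3_mid and housing_yellow_rim below 0.006 m and z of cover_3_mid in the frame of housing_yellow_rim below 0.0345 m and angle between cover_3_mid's own z axis and vertical below 0.1 rad)) and ((horizontal distance between cover_1_mid and housing_red_rim below 0.006 m and z of cover_1_mid in the frame of housing_red_rim below 0.0345 m and angle between cover_1_mid's own z axis and vertical below 0.1 rad) or (horizontal distance between cover_2_mid and housing_red_rim below 0.006 m and z of cover_2_mid in the frame of housing_red_rim below 0.0345 m and angle between cover_2_mid's own z axis and vertical below 0.1 rad) or (horizontal distance between cover_3_mid and housing_red_rim below 0.006 m and z of cover_3_mid in the frame of housing_red_rim below 0.0345 m and angle between cover_3_mid's own z axis and vertical below 0.1 rad)) and value of joint each of seal_blue, seal_yellow, seal_red above 0.0045 m), for 0.2 s.
4. the air valve is open again (value of joint air_valve above 0.85 rad), for 0.2 s.
At the end, for the whole second after the job is handed in: Each cartridge present is in its colour's housing, 5 mm from the axis at most, middle 3 mm or more below the rim point. Each housing has a cover within 6 mm of its axis and upright, middle under 34.5 mm above the rim point, seal down over 4.5 mm. Valve lever over 0.85 rad. All at rest (all of step 3 and value of joint air_valve above 0.85 rad and linear speed of each of cart_blue, cart_yellow, cart_red, cover_1, cover_2, cover_3 below 0.02 m/s); the robot touches nothing.
It fails at once if one of the other tools and containers is moved more than 40 mm (distance of any of screwdriver, wrench, tape_roll, oil_bottle, grease_tin from where it was at the start of the episode above 0.04 m).
It fails at once if a cartridge is pressed into its housing with more than 70 N (contact force between cart_blue and housing_blue above 70 N or contact force between cart_yellow and housing_yellow above 70 N or contact force between cart_red and housing_red above 70 N).
Of cart_blue, cart_yellow, cart_red only 2 to 3 are there at a start; the rules pass over those that are not, and their reading is None.
At some moment in a run one of cover_1, cover_2, cover_3 may be knocked a few centimetres aside while the robot is not near it.
It also fails if it takes over 210 s, if anything falls off the work surface, if the arm or the gripper's body presses on something with over 40 N, if the wrist force passes 120 N, or if a joint passes its speed limit or range.

### The arm

A 7-joint arm with a two-finger parallel gripper is mounted at the origin on the work surface. World frame = base frame: x ahead of the robot, y to its left, z up, the work surface at z = 0. Lengths are in m, angles in rad, forces in N, time in s.
With the tool pointing down it reaches from about 0.4 to 0.85 m from the base axis. Payload 10.4 kg.
Tool frame: the origin (TCP) lies on the mounting face of the last link; the fingertips stand 173 mm ahead of it and the grasp point (between the pads) lies 155 mm ahead of it (manip.tip_extent is the distance from the TCP to the fingertips, in m); z points along the fingers, y is the line along which they close (so a half turn about z gives the same grasp; the last joint's range is limited). The gripper opens to 85 mm and grips with 20 to 120 N. Pads are 22 mm wide; open, the fingers measure 114 mm over their backs; the gripper's body (76 mm by 85 mm) begins 54 mm behind the grasp point. The pads swing forward as they close: fully open they stand 13 mm farther back than shut.
Start: joints at [-1.301, 0.332, -0.065, 1.46, 0.022, 1.35, -0.088], TCP at [0.18, 0.598, 0.405] pointing down, gripper open.
Joint ranges: [-2.6, 2.6], [-0.5, 2.12], [-1.47, 1.34], [0.16, 2.42], [-1.27, 4.41], [0.06, 2.06], [-2.6, 2.6]. Speed limits (rad/s): [2.22, 2.22, 2.79, 2.79, 3.14, 3.14, 3.14].

### API

Orientations are given as a unit quaternion [x, y, z, w].
In Python, from workcell import manip gives the robot as it stands.
- The arm moves only by the tool move_arm, never from a script. Its argument "plan" is one flat list of numbers, 7 for each row, row after row: the turn, a rotation vector about the tool's x, y, z in rad, then the shift along the tool's x, y, z in m, then the finger opening in m, from 0 to 0.0854. In form: [ax, ay, az, dx, dy, dz, gripper, ax, ay, az, dx, dy, dz, gripper, ...]. A call has 1 to 12 rows; each row is the pose to reach, as a shift and turn from the pose commanded when the call began, along the tool's axes at that moment; what a row does not reach only later rows make up. A row lasts 1/8 s, in which the tool goes at most 62.5 mm and 10.7 degrees, less where a joint would pass 70% of its speed; a pose out of reach is approached as far as the arm can. A call with a gripper value outside its range is refused whole. The fingers move at their own pace and stop on an object; "squeeze" is the grip in N (left out, the last holds). Time passes only in rows, so rows that repeat a pose let the fingers close. It gives the time, the measured TCP pose, the force, the opening and the grip force at its end, in the units of the state.
- manip.get_obs(): the state, without advancing time (a new reading comes with each control period).
- manip.camera(name): name is "side" or "top" or "wrist"; returns a dict with "color" (480x640x3 uint8, red, green, blue), "fx", "fy", "cx", "cy" (pixels), "cam_to_world" (4x4, takes a point from camera to world coordinates); the wrist camera has in their place "mount" (4x4, takes a point from camera to tool coordinates, whose origin is the TCP and whose axes are the flange's). Camera axes: x right, y down, z forward; pixel columns grow to the right and rows downward; lengths in m; the calibration is good to about 2 mm. A picture is of the moment at which its call begins: read the wrist's pose just before it. There is no depth.
- manip.hand_in(): hands the job in; it is judged then, once.
Trained networks look in a picture, given as the dict that the camera call returned (one of the last four; its "shot" number tells which), for a name from the list of things; names that differ only in an ending like _2 or _b are one class to them, and where a whole thing is asked for, a point or a joint stands for the part that bears it (a point fixed in the world has none). Each returns a list of dicts, best first, with "conf" (0 to 1); they miss things now and then, are a little off and sometimes report something else, mostly with a low value. They report only what shows in the picture. A call takes as long as a camera call. They do not tell look-alikes from the thing itself.
- manip.look_for(picture, label): "position" ([x, y, z] in m, in the coordinates of the camera as it stood for that picture, good to about 4 mm: the middle of the surface that is visible of it).
- manip.silhouettes(picture, label): "pixels" (480x640 bool, what is visible of it).
- manip.tip_of(picture, label): "position" ([x, y, z] in m, in the coordinates of the camera as it stood for that picture, good to about 4 mm: a listed point, or the origin of a listed thing).
The state is a dict: "clock": time; "joint_pos": joint angles; "joint_velocities": joint speeds; "tau": joint torques, N m; "position": TCP position; "ee_rot": TCP orientation; "ft_force": force on the tool from outside, world axes, zero at the start; "torque": the same for the moment, N m; "grip_width": opening from 0.0 (shut) to 1.0 (fully open); "grasp_force": force on a finger pad.
Only numpy, scipy, OpenCV 4.12 (cv2) and the standard library are available. Lean on these libraries where they do the work, as an engineer would, in place of code of your own. Each camera call takes 0.05 s, during which the arm holds its last target. There are 200 camera calls.

## Working session

There is one attempt and no reset: what is moved stays moved. The work goes in short steps, Python scripts to look and compute and a tool call to move; the robot and the scene stay as the last step left them, time stands still between calls to the robot, and variables do not carry over. Pictures are saved under pics/ and viewed, at most 14 in all, crops included, and the job is handed in when it is done.

Besides the shell and the picture viewer there is one more tool, called after "Emit:" in YAML: its name, and indented under it one key for each argument. move_arm: Moves the arm, as the interface text tells. Its arguments: {"type":"object","properties":{"plan":{"type":"array","items":{"type":"number"}},"squeeze":{"type":"number"}},"required":["plan"]}

```bash
ls; mkdir -p pics; cat > h.py <<'E'
import numpy as np, cv2
from scipy.spatial.transform import Rotation as R
from workcell import manip
def T():
    o=manip.get_obs(); M=np.eye(4); M[:3,:3]=R.from_quat(o["ee_rot"]).as_matrix(); M[:3,3]=o["position"]; return M
def shot(n,save=None):
    t=T(); p=manip.camera(n)
    p["W"]=t@np.array(p["mount"]) if n=="wrist" else np.array(p["cam_to_world"])
    if save: cv2.imwrite("pics/"+save,cv2.cvtColor(p["color"],cv2.COLOR_RGB2BGR))
    return p
def w(p,x): return (p["W"]@np.append(x,1))[:3]
def pix(p,X):
    c=np.linalg.inv(p["W"])@np.append(X,1); return np.array([p["fx"]*c[0]/c[2]+p["cx"],p["fy"]*c[1]/c[2]+p["cy"]])
def ray(p,u,v,z):
    d=p["W"][:3,:3]@np.array([(u-p["cx"])/p["fx"],(v-p["cy"])/p["fy"],1]); o=p["W"][:3,3]
    return o+d*(z-o[2])/d[2]
E
python3 - <<'E'
from h import *
o=manip.get_obs(); print({k:np.round(v,3) for k,v in o.items()})
print(manip.tip_extent)
for n in ("top","side"):
    p=shot(n,n+"0.png"); print(n,p["fx"],np.round(p["W"],3).tolist())
    for l in ["cart_blue_mid","cart_yellow_mid","cart_red_mid","housing_blue_rim","housing_yellow_rim","housing_red_rim","cover_1_mid","air_valve_pivot"]:
        for d in manip.tip_of(p,l)[:5]:
            x=w(p,d["position"]); print(l,round(d["conf"],2),x.round(3),pix(p,x).round())
E
```

```text
pics
{'clock': np.float64(0.0), 'joint_pos': array([-1.301,  0.333, -0.065,  1.461,  0.022,  1.35 , -0.088]), 'joint_velocities': array([-0.001,  0.001,  0.001,  0.002, -0.   ,  0.   ,  0.002]), 'tau': array([-0.0000e+00, -6.2545e+01,  4.9000e-02, -3.9159e+01,  1.6000e-02,
        1.0000e-02,  0.0000e+00]), 'position': array([0.18 , 0.598, 0.404]), 'ee_rot': array([ 0.146,  0.989, -0.001, -0.   ]), 'ft_force': array([-0.15 , -0.011, -1.949]), 'torque': array([ 0.008,  0.035, -0.017]), 'grasp_force': np.float64(0.0), 'grip_width': np.float64(1.002)}
0.1734
top 534.3625729149754 [[-0.024, -0.992, 0.126, 0.358], [-1.0, 0.022, -0.018, -0.039], [0.015, -0.127, -0.992, 1.17], [0.0, 0.0, 0.0, 1.0]]
cart_blue_mid 0.61 [0.505 0.294 0.067] [153. 236.]
cart_red_mid 0.59 [0.579 0.281 0.063] [161. 201.]
housing_blue_rim 0.86 [ 0.646 -0.133  0.068] [357. 166.]
housing_yellow_rim 0.85 [0.643 0.131 0.07 ] [232. 170.]
housing_red_rim 0.79 [ 0.628 -0.007  0.069] [297. 175.]
cover_1_mid 0.64 [0.437 0.083 0.044] [256. 268.]
cover_1_mid 0.62 [ 0.58   0.201 -0.005] [205. 206.]
air_valve_pivot 0.67 [ 0.56  -0.264  0.023] [416. 208.]
side 603.2081490787587 [[0.684, -0.521, 0.51, -0.252], [-0.729, -0.501, 0.467, -0.726], [0.012, -0.691, -0.723, 1.133], [0.0, 0.0, 0.0, 1.0]]
cart_blue_mid 0.61 [0.507 0.291 0.065] [230. 174.]
cart_yellow_mid 0.71 [0.578 0.205 0.002] [272. 193.]
cart_red_mid 0.63 [0.58  0.276 0.064] [253. 165.]
housing_blue_rim 0.88 [ 0.645 -0.132  0.069] [384. 224.]
housing_blue_rim 0.66 [ 0.557 -0.263  0.021] [402. 284.]
housing_yellow_rim 0.56 [0.638 0.128 0.071] [307. 177.]
housing_red_rim 0.76 [ 0.63  -0.008  0.071] [343. 202.]
cover_1_mid 0.6 [0.428 0.083 0.049] [261. 232.]
cover_1_mid 0.5 [ 0.63  -0.005  0.027] [341. 214.]
air_valve_pivot 0.93 [ 0.556 -0.264  0.023] [402. 284.]
air_valve_pivot 0.55 [ 0.434 -0.127  0.046] [325. 276.]
air_valve_pivot 0.5 [ 0.629 -0.006  0.075] [342. 201.]
```

View pics/top0.png

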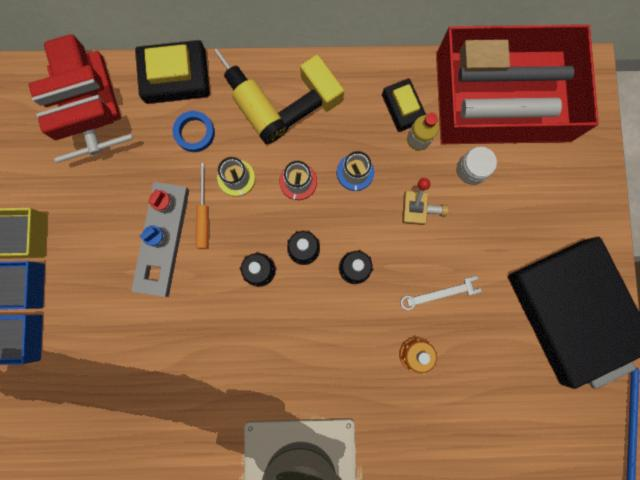

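View pics/side0.png

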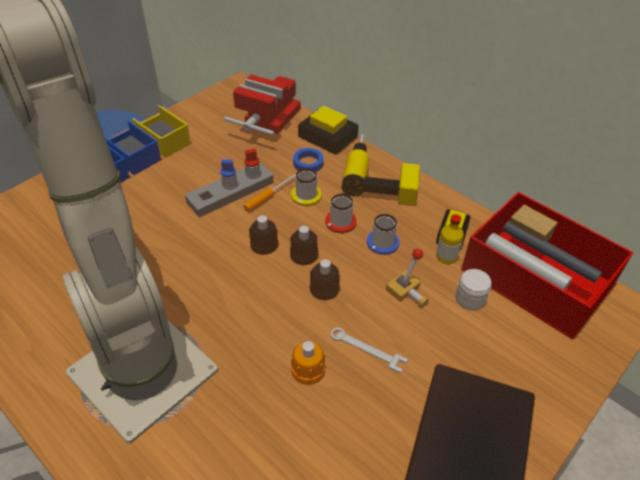

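Top view: blue cartridge (152,236) and red cartridge (160,201) stand in the rack, with its third hole (152,272) empty, so yellow is absent. Black covers are at (257,268), (303,247) and (356,267). The orange look-alike at (420,356) is to be left alone. The housings are yellow (235,176), red (297,180) and blue (356,170). The valve is at (417,207) with its ball to +x, so it is open.

```bash
cat >> h.py <<'E'
def go(x,y,z,yaw=None,t=None):
    """row numbers to bring TCP to x,y,z, tool down, tool-y heading yaw (rad)"""
    M=T() if t is None else t
    G=np.eye(4); G[:3,3]=[x,y,z]
    if yaw is None: yaw=np.arctan2(M[1,1],M[0,1])
    c,s=np.cos(yaw),np.sin(yaw)
    G[:3,1]=[c,s,0]; G[:3,2]=[0,0,-1]; G[:3,0]=np.cross(G[:3,1],G[:3,2])
    D=np.linalg.inv(M)@G
    print(np.r_[R.from_matrix(D[:3,:3]).as_rotvec(),D[:3,3]].round(4).tolist()); return G
E
python3 - <<'E'
from h import *
p=shot("wrist","w0.png"); print(p["fx"],np.round(p["mount"],3).tolist())
M=T(); print(np.arctan2(M[1,1],M[0,1]))
go(0.52,0.0,0.5,0.0)
t=cv2.imread("pics/top0.png"); a=cv2.resize(t[150:300,130:450],None,fx=2.5,fy=2.5,interpolation=cv2.INTER_CUBIC); cv2.imwrite("pics/topc.png",a)
E
```

```text
382.56428500861267 [[0.0, -0.95, -0.314, 0.081], [1.0, 0.0, 0.0, -0.001], [-0.0, -0.314, 0.95, 0.03], [0.0, 0.0, 0.0, 1.0]]
1.278051932149856
[0.0001, -0.0001, 1.2781, -0.4979, -0.4749, -0.0953]
```

View pics/topc.png

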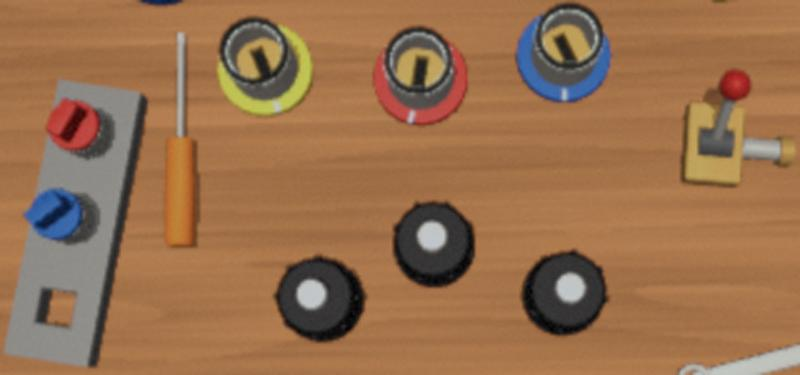

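Crop: three genuine black covers at (320,297), (433,243) and (565,290). The slots show in all three housings, and the bar grips of red and blue are visible. I'll move to a survey pose above the housings.

Emit:
move_arm:
  plan: [0,0,1.278,-0.498,-0.475,-0.095,0.03,0,0,1.278,-0.498,-0.475,-0.095,0.03,0,0,1.278,-0.498,-0.475,-0.095,0.03,0,0,1.278,-0.498,-0.475,-0.095,0.03,0,0,1.278,-0.498,-0.475,-0.095,0.03,0,0,1.278,-0.498,-0.475,-0.095,0.03,0,0,1.278,-0.498,-0.475,-0.095,0.03,0,0,1.278,-0.498,-0.475,-0.095,0.03,0,0,1.278,-0.498,-0.475,-0.095,0.03,0,0,1.278,-0.498,-0.475,-0.095,0.03,0,0,1.278,-0.498,-0.475,-0.095,0.03,0,0,1.278,-0.498,-0.475,-0.095,0.03]

```text
clock: 2.45
position: [0.521, -0.0046, 0.5005]
ee_rot: [0.71, 0.705, 0.0, 0.001]
ft_force: [-0.0, -0.0, -0.6]
grip_width: 0.35
grasp_force: 0.0
```

```bash
python3 - <<'E'
from h import *
M=T(); print(M.round(3).tolist(), manip.get_obs()["joint_pos"].round(2), manip.get_obs()["joint_velocities"].round(2))
p=shot("wrist","w1.png")
for l in ["housing_blue_rim","housing_yellow_rim","housing_red_rim","cover_1_mid","air_valve_pivot","cart_blue_mid","cart_red_mid"]:
    for d in manip.tip_of(p,l)[:4]:
        x=w(p,d["position"]); print(l,round(d["conf"],2),x.round(3),pix(p,x).round())
go(0.66,-0.264,0.35,0.0); 
E
```

```text
[[0.007, 1.0, 0.002, 0.521], [1.0, -0.007, -0.001, -0.005], [-0.001, 0.002, -1.0, 0.5], [0.0, 0.0, 0.0, 1.0]] [-0.68  0.05  0.63  1.6  -0.03  1.49 -0.05] [ 0.03  0.06 -0.01 -0.04 -0.06  0.02  0.08]
housing_blue_rim 0.69 [ 0.646 -0.135  0.075] [426. 301.]
housing_yellow_rim 0.95 [0.639 0.131 0.079] [443.  46.]
housing_red_rim 0.67 [ 0.631 -0.005  0.074] [422. 190.]
housing_red_rim 0.3 [0.639 0.128 0.079] [443.  49.]
cover_1_mid 0.67 [0.432 0.086 0.051] [231.  99.]
air_valve_pivot 0.65 [ 0.562 -0.262  0.021] [348. 365.]
cart_red_mid 0.32 [0.632 0.133 0.03 ] [423.  50.]
[-0.0001, -0.0005, 0.0021, -0.2654, 0.1396, 0.1495]
```

View pics/w1.png

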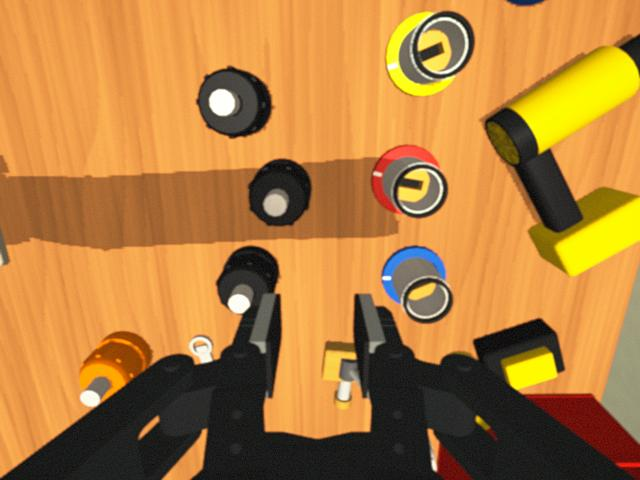

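The wrist view shows ring tops at yellow (443,47), red (419,190) and blue (425,300). The white marks all face −x, toward the robot. Next I compute the ball position and the ring centres.

```bash
python3 - <<'E'
from h import *
p=shot("top"); print("ball",ray(p,424,184,.097).round(3),"pipe end",ray(p,445,211,.02).round(3))
q=shot("wrist")
for n,u,v in (("y",443,47),("r",419,190),("b",425,300)): print(n,ray(q,u,v,.078).round(3))
for n,u,v in (("y",391,65),("r",376,174),("b",386,279)): print(n,"mark",ray(q,u,v,.012).round(3))
b=ray(p,424,184,.097); go(b[0],b[1],.35,0.0); go(b[0],b[1],.253,0.0);go(b[0]-.095,b[1],.253,0.0)
go(b[0]-.05,b[1]+.02,.253,0.0)
E
```

```text
ball [ 0.597 -0.268  0.097] pipe end [ 0.553 -0.327  0.02 ]
y [0.635 0.137 0.078]
r [0.625 0.002 0.078]
b [ 0.642 -0.125  0.078]
y mark [0.6   0.128 0.012]
r mark [0.589 0.009 0.012]
b mark [ 0.609 -0.129  0.012]
[-0.0, -0.0004, 0.0013, -0.2683, 0.0772, 0.1496]
[-0.0, -0.0004, 0.0013, -0.2684, 0.0772, 0.2466]
[-0.0, -0.0004, 0.0013, -0.2683, -0.0178, 0.2466]
[-0.0, -0.0004, 0.0013, -0.2483, 0.0272, 0.2466]
```

Emit:
move_arm:
  plan: [0,0,0,-0.268,0.077,0.14,0.06,0,0,0,-0.268,0.077,0.14,0.06,0,0,0,-0.268,0.077,0.14,0.06,0,0,0,-0.268,0.077,0.14,0.06,0,0,0,-0.268,0.077,0.14,0.06,0,0,0,-0.268,0.077,0.14,0.06,0,0,0,-0.268,0.077,0.14,0.06,0,0,0,-0.268,0.077,0.2,0.06,0,0,0,-0.268,0.077,0.253,0.06,0,0,0,-0.268,0.077,0.253,0.06]

```text
clock: 4.2
position: [0.5968, -0.2652, 0.2444]
ee_rot: [0.706, 0.708, -0.001, -0.003]
ft_force: [-0.4, 0.4, 1.1]
grip_width: 0.705
grasp_force: 0.0
```

Emit:
move_arm:
  plan: [0,0,0,0.002,-0.03,0,0.06,0,0,0,0.004,-0.06,0,0.06,0,0,0,0.006,-0.08,0,0.06,0,0,0,0.006,-0.094,0,0.06,0,0,0,0.006,-0.094,0,0.06,0,0,0,0.006,-0.094,0,0.06]

```text
clock: 4.95
position: [0.5047, -0.262, 0.2491]
ee_rot: [0.707, 0.708, 0.002, 0.002]
ft_force: [3.4, 0.3, 7.4]
grip_width: 0.701
grasp_force: 3.2
```

```bash
python3 - <<'E'
from h import *
print(T().round(3).tolist())
p=shot("top"); cv2.imwrite("pics/t2.png",cv2.resize(cv2.cvtColor(p["color"],4)[120:280,330:510],None,fx=3,fy=3))
p=shot("side"); cv2.imwrite("pics/s2.png",cv2.resize(cv2.cvtColor(p["color"],4)[200:340,320:500],None,fx=3,fy=3))
E
```

```text
[[-0.001, 1.0, 0.005, 0.505], [1.0, 0.001, -0.001, -0.262], [-0.001, 0.005, -1.0, 0.249], [0.0, 0.0, 0.0, 1.0]]
```

View pics/s2.png

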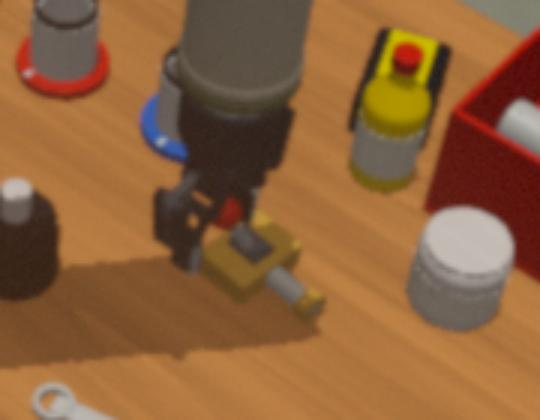

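Emit:
move_arm:
  plan: [0,0,0,0,0.006,0,0.06,0,0,0,0,0.008,-0.06,0.06,0,0,0,0,0.008,-0.11,0.06,0,0,0,0.462,0.035,-0.11,0.06,0,0,0,0.462,0.035,-0.11,0.06,0,0,0,0.462,0.035,-0.11,0.06,0,0,0,0.462,0.035,-0.11,0.06,0,0,0,0.462,0.035,-0.11,0.06,0,0,0,0.462,0.035,-0.11,0.06,0,0,0,0.462,0.035,-0.11,0.06,0,0,0,0.462,0.035,-0.11,0.06,0,0,0,0.462,0.035,-0.11,0.06]

```text
clock: 6.55
position: [0.5379, 0.2018, 0.3564]
ee_rot: [0.706, 0.708, -0.001, 0.0]
ft_force: [0.4, -0.4, 0.4]
grip_width: 0.699
grasp_force: 0.0
```

```bash
python3 - <<'E'
from h import *
o=manip.get_obs();print(o["position"],o["joint_pos"].round(2))
p=shot("top"); a=cv2.cvtColor(p["color"],4); q=shot("wrist"); 
for l in ("cart_red_mid","cart_blue_mid"):
    for d in manip.tip_of(q,l)[:3]: print(l,round(d["conf"],2),w(q,d["position"]).round(3),pix(q,w(q,d["position"])).round())
b=cv2.cvtColor(q["color"],4); np.save("w3.npy",q["color"]); np.save("w3W.npy",q["W"])
c=np.zeros((600,800,3),np.uint8); c[:480,:640]=b; c[480:,:160]=a[150:270,350:510]; cv2.imwrite("pics/c3.png",c)
E
```

```text
[0.53788453 0.2017768  0.35642607] [-0.92  0.27  0.57  1.69 -0.16  1.22 -0.31]
cart_red_mid 0.7 [0.573 0.28  0.067] [374. 110.]
```

View pics/c3.png

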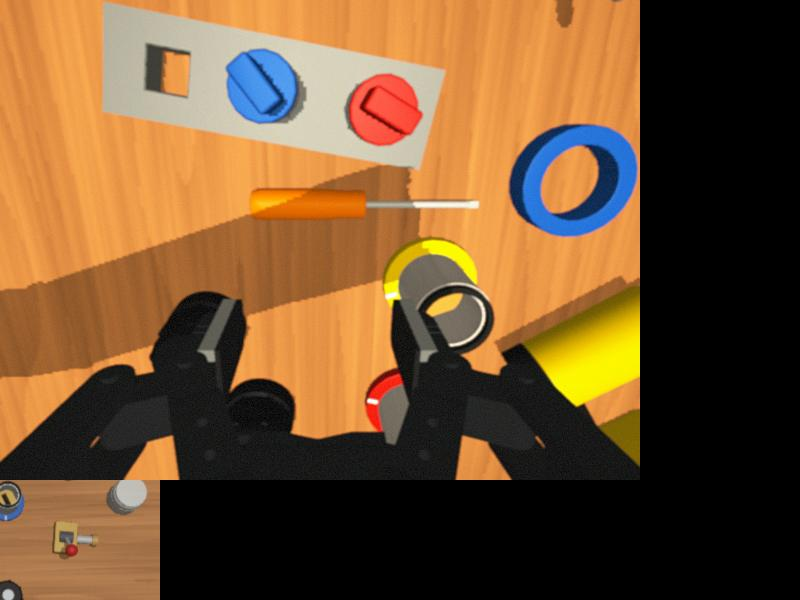

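Valve inset: the ball is now on the −x side of its base (70,550), so it is shut. The cartridges are at blue (262,85) and red (388,110). I'll zoom in for the bar and slot angles.

```bash
python3 - <<'E'
from h import *
b=cv2.cvtColor(np.load("w3.npy"),4); t=cv2.imread("pics/top0.png"); w1=cv2.imread("pics/w1.png")
z=lambda im,x,y,n,s: cv2.resize(im[y:y+n,x:x+n],(s,s),interpolation=cv2.INTER_CUBIC)
r1=np.hstack([z(b,220,40,90,400),z(b,345,65,90,400)])
r2=np.hstack([z(t,342,150,30,200),z(t,282,160,30,200),z(w1,384,153,66,200),z(w1,410,10,66,200)])
cv2.imwrite("pics/z.png",np.vstack([r1,r2]))
E
```

```text
(no output)
```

View pics/z.png

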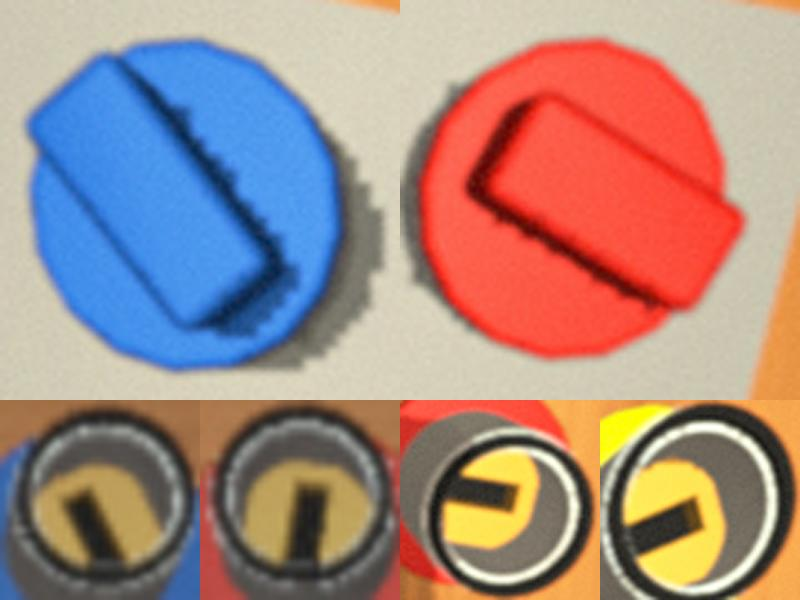

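Bar corners in the zoom give yaw ≈ −52° for blue and ≈ −30° for red. Blue's slot runs (79,494)→(110,561) and red's (315,487)→(303,560). I'll refine these with rays and seal silhouettes.

Emit:
move_arm:
  plan: [0,0,0,-0.172,0.03,-0.05,0.06,0,0,0,-0.172,0.03,-0.05,0.06,0,0,0,-0.172,0.03,-0.05,0.06,0,0,0,-0.172,0.03,-0.05,0.06,0,0,0,-0.172,0.03,-0.05,0.06,0,0,0,-0.172,0.03,-0.05,0.06,0,0,0,-0.172,0.03,-0.05,0.06,0,0,0,-0.172,0.03,-0.05,0.06,0,0,0,-0.172,0.03,-0.05,0.06]

```text
clock: 7.88
position: [0.5681, 0.0282, 0.4066]
ee_rot: [0.707, 0.707, -0.0, -0.0]
ft_force: [-0.0, -0.5, 1.5]
grip_width: 0.702
grasp_force: 0.0
```

```bash
python3 - <<'E'
from h import *
W3=np.load("w3W.npy"); q=shot("wrist","w4.png"); t=shot("top"); 
a=dict(q); a["W"]=W3
def rect(n,P,z):
    X=np.array([ray(a,u,v,z) for u,v in P]); d=X[1]-X[0]+X[2]-X[3]; print(n,X.mean(0).round(4),"yaw",np.arctan2(d[1],d[0]).round(3),np.linalg.norm(d[:2])/2)
f=90/400
rect("blue",[(220+x*f,40+y*f) for x,y in [(110,55),(265,258),(190,328),(30,125)]],.114)
rect("red",[(345+x*f,65+y*f) for x,y in [(140,92),(343,215),(290,310),(87,190)]],.114)
g=30/200
for n,ox,oy,A,B in (("blue",342,150,(110,561),(79,494)),("red",282,160,(103,560),(115,487))):
    d=ray(t,ox+B[0]*g,oy+B[1]*g,.03)-ray(t,ox+A[0]*g,oy+A[1]*g,.03); print(n,"slot",np.arctan2(d[1],d[0]).round(3))
for nm,p in (("wrist",q),("top",t)):
  for l in ("blue","yellow","red"):
    for s in manip.silhouettes(p,"seal_"+l)[:2]:
        m=s["pixels"].astype(np.uint8); c=max(cv2.findContours(m,0,1)[0],key=len)
        if len(c)<6: continue
        e=cv2.fitEllipse(cv2.convexHull(c)); print(nm,l,round(s["conf"],2),np.round(e[0],1),np.round(e[1],1),ray(p,*e[0],.075).round(4))
    for d in manip.tip_of(p,"housing_%s_rim"%l)[:1]: print("   tip",round(d["conf"],2),w(p,d["position"]).round(4))
E
```

```text
blue [0.5042 0.2923 0.114 ] yaw -0.907 0.027898213956403527
red [0.5774 0.2791 0.114 ] yaw -0.502 0.028506862593586313
blue slot 0.4
red slot -0.179
wrist blue 0.82 [395.2 381.7] [45.1 51.4] [ 0.6413 -0.1368  0.075 ]
   tip 0.92 [ 0.6418 -0.1364  0.0739]
wrist yellow 0.92 [417.   75.7] [77.9 86. ] [0.6399 0.1321 0.075 ]
wrist yellow 0.29 [163.9 460.8] [18.6 51.3] [ 0.4093 -0.2351  0.075 ]
   tip 0.57 [0.6405 0.1286 0.0789]
wrist red 0.89 [390.3 253.1] [66.1 68.8] [ 0.6287 -0.0063  0.075 ]
   tip 0.77 [ 0.6287 -0.0093  0.0757]
top blue 0.7 [355.5 170.7] [38.4 41.1] [ 0.6337 -0.1293  0.075 ]
top blue 0.64 [442.  292.8] [25.3 89.3] [ 0.3745 -0.2984  0.075 ]
   tip 0.85 [ 0.647  -0.136   0.0686]
top yellow 0.24 [419.1 216.7] [12.7 19.5] [ 0.533  -0.2588  0.075 ]
top red 0.62 [356.7 164.3] [26.7 27.2] [ 0.6476 -0.1324  0.075 ]
top red 0.46 [303.8 167. ] [ 7.1 14.6] [ 0.6439 -0.0208  0.075 ]
   tip 0.7 [ 0.6324 -0.012   0.0693]
```

```bash
python3 - <<'E'
from h import *
go(.5774,.2791,.32,1.065); G=go(.5774,.2791,.258,1.065)
G[2,3]=.36; go(.6287,-.0070,.36,1.065+.34,t=G)
E
```

```text
[0.0001, -0.0001, -1.065, 0.2512, 0.0093, 0.0867]
[0.0001, -0.0001, -1.065, 0.2512, 0.0093, 0.1487]
[0.0, 0.0, -0.34, -0.1835, -0.2254, 0.0]
```

Emit:
move_arm:
  plan: [0,0,-1.065,0.251,0.009,0.06,0.05,0,0,-1.065,0.251,0.009,0.06,0.05,0,0,-1.065,0.251,0.009,0.06,0.05,0,0,-1.065,0.251,0.009,0.06,0.05,0,0,-1.065,0.251,0.009,0.06,0.05,0,0,-1.065,0.251,0.009,0.06,0.05,0,0,-1.065,0.251,0.009,0.07,0.05,0,0,-1.065,0.251,0.009,0.08,0.05,0,0,-1.065,0.251,0.009,0.08,0.05]

```text
clock: 9.7
position: [0.5768, 0.2786, 0.3253]
ee_rot: [0.251, 0.968, -0.001, -0.001]
ft_force: [0.4, -0.6, 0.3]
grip_width: 0.584
grasp_force: 0.0
```

```bash
python3 - <<'E'
from h import *
G=go(.5774,.2791,.258,1.065)
p=shot("wrist","w5.png")
E
```

```text
[-0.0019, -0.0011, -0.002, -0.0004, 0.0009, 0.0673]
```

View pics/w5.png

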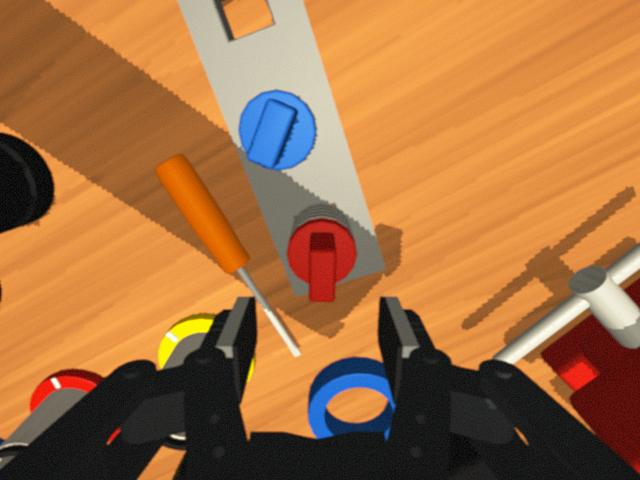

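The bar is centred between the fingers (322,268) and square to them. I'll descend, grip and lift.

Emit:
move_arm:
  plan: [0,0,0,0,0,0.03,0.05,0,0,0,0,0,0.055,0.05,0,0,0,0,0,0.067,0.05,0,0,0,0,0,0.067,0.05,0,0,0,0,0,0.067,0.005,0,0,0,0,0,0.067,0.005,0,0,0,0,0,0.067,0.005,0,0,0,0,0,0.067,0.005,0,0,0,0,0,0.067,0.005]
  squeeze: 50

```text
clock: 10.88
position: [0.5775, 0.2789, 0.2608]
ee_rot: [0.25, 0.968, 0.001, 0.001]
ft_force: [0.3, -0.1, 6.0]
grip_width: 0.154
grasp_force: 50.8
```

Emit:
move_arm:
  plan: [0,0,0,0,0,-0.025,0.005,0,0,0,0,0,-0.06,0.005,0,0,0,0,0,-0.1,0.005,0,0,-0.34,-0.1835,-0.2254,-0.1,0.005,0,0,-0.34,-0.1835,-0.2254,-0.1,0.005,0,0,-0.34,-0.1835,-0.2254,-0.1,0.005,0,0,-0.34,-0.1835,-0.2254,-0.1,0.005,0,0,-0.34,-0.1835,-0.2254,-0.1,0.005,0,0,-0.34,-0.1835,-0.2254,-0.1,0.005,0,0,-0.34,-0.1835,-0.2254,-0.1,0.005,0,0,-0.34,-0.1835,-0.2254,-0.1,0.005]

```text
clock: 12.25
position: [0.6283, -0.0054, 0.3594]
ee_rot: [0.082, 0.997, 0.0, -0.0]
ft_force: [-0.8, 0.6, -1.6]
grip_width: 0.155
grasp_force: 49.7
```

```bash
python3 - <<'E'
from h import *
G=go(.6287,-.0065,.33,1.405); print(T().round(3).tolist())
p=shot("wrist","w6.png")
for l in ["housing_red_rim"]:
    for d in manip.tip_of(p,l)[:1]: print(w(p,d["position"]))
for s in manip.silhouettes(p,"seal_red")[:1]:
        m=s["pixels"].astype(np.uint8); c=max(cv2.findContours(m,0,1)[0],key=len)
        e=cv2.fitEllipse(cv2.convexHull(c)); print(s["conf"],e,ray(p,*e[0],.075).round(4))
E
```

```text
[0.0007, -0.0006, 0.0025, -0.0006, -0.0011, 0.0294]
[[-0.987, 0.163, -0.001, 0.628], [0.163, 0.987, 0.001, -0.005], [0.001, 0.001, -1.0, 0.359], [0.0, 0.0, 0.0, 1.0]]
[ 0.62814836 -0.00662417  0.0720228 ]
0.85 ((316.4223937988281, 231.84506225585938), (78.30813598632812, 82.4256591796875), 82.85466003417969) [ 0.6271 -0.0062  0.075 ]
```

View pics/w6.png

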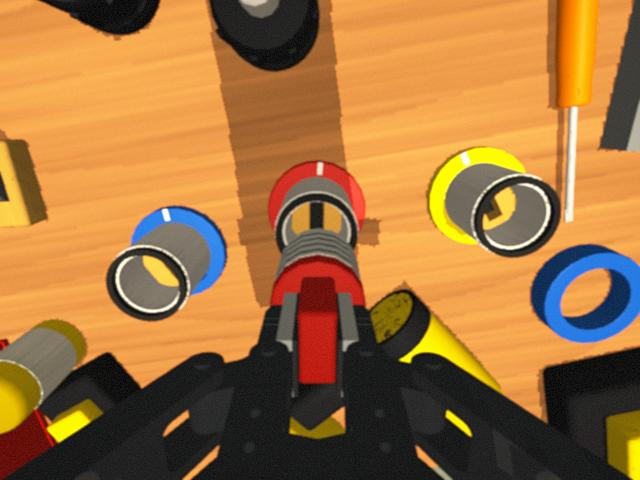

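The slot (318,215) lines up with the bar and the ring is centred under the cartridge. I'll lower it gently.

Emit:
move_arm:
  plan: [0,0,0,0,-0.001,0.03,0.005,0,0,0,0,-0.001,0.035,0.005,0,0,0,0,-0.001,0.041,0.005,0,0,0,0,-0.001,0.047,0.005,0,0,0,0,-0.001,0.053,0.005,0,0,0,0,-0.001,0.053,0.005]

```text
clock: 13.15
position: [0.6281, -0.0081, 0.3063]
ee_rot: [0.083, 0.997, -0.0, -0.0]
ft_force: [0.1, -1.1, -1.4]
grip_width: 0.152
grasp_force: 49.6
```

```bash
python3 - <<'E'
from h import *
o=manip.get_obs(); print(o["position"].round(4),o["ft_force"].round(1),o["torque"].round(2))
E
```

```text
[ 0.6281 -0.0081  0.3063] [ 0.1 -1.1 -1.4] [-0.04 -0.03 -0.02]
```

Emit:
move_arm:
  plan: [0,0,0,0,0,0.008,0.005,0,0,0,0,0,0.016,0.005,0,0,0,0,0,0.024,0.005,0,0,0,0,0,0.03,0.005,0,0,0,0,0,0.034,0.005,0,0,0,0,0,0.034,0.005]

```text
clock: 13.9
position: [0.6282, -0.0077, 0.2722]
ee_rot: [0.083, 0.997, 0.0, -0.0]
ft_force: [2.3, 4.0, -4.3]
grip_width: 0.151
grasp_force: 49.4
```

Emit:
move_arm:
  plan: [0,0,0,0,0,0.004,0.005,0,0,0,0,0,0.008,0.005,0,0,0,0,0,0.011,0.005,0,0,0,0,0,0.011,0.005]

```text
clock: 14.4
position: [0.6284, -0.0077, 0.2616]
ee_rot: [0.083, 0.997, 0.0, 0.0]
ft_force: [2.6, 6.1, -2.1]
grip_width: 0.158
grasp_force: 49.7
```

Emit:
move_arm:
  plan: [0,0,0,0,0,0,0.04,0,0,0,0,0,0,0.04,0,0,0,0,0,0,0.04,0,0,0,0,0,-0.04,0.04,0,0,0,0,0,-0.1,0.04,0,0,0,0,0,-0.14,0.04,0,0,0,0,0,-0.14,0.04]

```text
clock: 15.28
position: [0.6288, -0.0089, 0.4055]
ee_rot: [0.083, 0.997, 0.001, 0.003]
ft_force: [-0.1, 0.5, -0.6]
grip_width: 0.469
grasp_force: 0.0
```

```bash
python3 - <<'E'
from h import *
go(.5042,.2923,.325,.664)
p=shot("wrist")
print([w(p,d["position"]).round(3) for d in manip.tip_of(p,"cart_red_mid")[:1]])
E
```

```text
[0.0036, 0.0051, 0.7404, 0.1732, 0.2762, 0.0799]
[array([ 0.625, -0.008,  0.068])]
```

Emit:
move_arm:
  plan: [0,0,0.74,0.173,0.276,0.03,0.05,0,0,0.74,0.173,0.276,0.03,0.05,0,0,0.74,0.173,0.276,0.03,0.05,0,0,0.74,0.173,0.276,0.03,0.05,0,0,0.74,0.173,0.276,0.04,0.05,0,0,0.74,0.173,0.276,0.06,0.05,0,0,0.74,0.173,0.276,0.08,0.05,0,0,0.74,0.173,0.276,0.08,0.05,0,0,0.74,0.173,0.276,0.08,0.05]

```text
clock: 16.5
position: [0.5036, 0.2919, 0.3219]
ee_rot: [0.438, 0.899, -0.0, 0.0]
ft_force: [0.9, 0.0, 0.6]
grip_width: 0.587
grasp_force: 0.0
```

```bash
python3 - <<'E'
from h import *
G=go(.5042,.2923,.2608,.664)
p=shot("wrist","w7.png"); m=cv2.cvtColor(p["color"],4)[150:350,220:420]; cv2.imwrite("pics/w7c.png",cv2.resize(m,None,fx=2.5,fy=2.5))
G[2,3]=.36; go(.643,-.1345,.36,.41+np.pi/2,t=G)
E
```

```text
[-0.0002, 0.0003, -0.0002, -0.0001, 0.0007, 0.0611]
[0.0, 0.0, -1.3168, -0.4217, -0.1537, 0.0]
```

View pics/w7c.png

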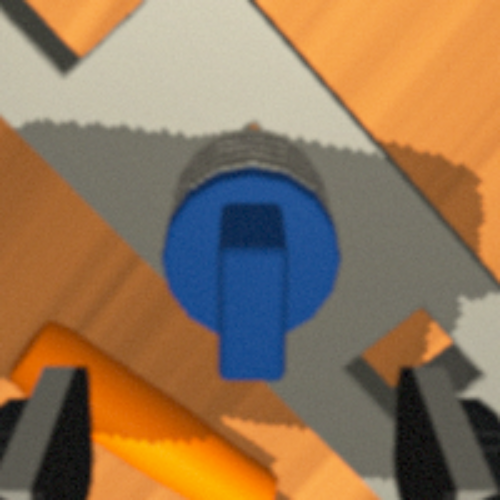

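The blue bar is centred (252,290 of 500) and square to the fingers. I'll grip it, lift it and carry it to the blue housing.

Emit:
move_arm:
  plan: [0,0,0,0,0.001,0.03,0.05,0,0,0,0,0.001,0.055,0.05,0,0,0,0,0.001,0.061,0.05,0,0,0,0,0.001,0.061,0.05,0,0,0,0,0.001,0.061,0.005,0,0,0,0,0.001,0.061,0.005,0,0,0,0,0.001,0.061,0.005,0,0,0,0,0.001,0.061,0.005,0,0,0,0,0.001,0.061,0.005]
  squeeze: 50

```text
clock: 17.68
position: [0.5043, 0.2934, 0.2617]
ee_rot: [0.438, 0.899, 0.001, 0.0]
ft_force: [-0.5, -1.6, 6.0]
grip_width: 0.155
grasp_force: 49.2
```

Emit:
move_arm:
  plan: [0,0,0,0,0,-0.025,0.005,0,0,0,0,0,-0.06,0.005,0,0,0,0,0,-0.1,0.005,0,0,-1.317,-0.422,-0.154,-0.1,0.005,0,0,-1.317,-0.422,-0.154,-0.1,0.005,0,0,-1.317,-0.422,-0.154,-0.1,0.005,0,0,-1.317,-0.422,-0.154,-0.1,0.005,0,0,-1.317,-0.422,-0.154,-0.1,0.005,0,0,-1.317,-0.422,-0.154,-0.1,0.005,0,0,-1.317,-0.422,-0.154,-0.1,0.005,0,0,-1.317,-0.422,-0.154,-0.1,0.005,0,0,-1.317,-0.422,-0.154,-0.1,0.005]

```text
clock: 19.18
position: [0.6427, -0.139, 0.3602]
ee_rot: [-0.202, 0.979, -0.001, -0.001]
ft_force: [-0.9, -0.1, -1.3]
grip_width: 0.151
grasp_force: 49.4
```

Emit:
move_arm:
  plan: [0,0,0,0,0,0,0.005,0,0,0,0,0,0,0.005]

```text
clock: 19.42
position: [0.6432, -0.1323, 0.3606]
ee_rot: [-0.205, 0.979, 0.0, -0.0]
ft_force: [0.6, 0.6, -2.3]
grip_width: 0.156
grasp_force: 49.4
```

```bash
python3 - <<'E'
from h import *
G=go(.643,-.1345,.31,.41+np.pi/2); print(T().round(3).tolist(),manip.get_obs()["joint_pos"].round(2))
p=shot("wrist","w8.png")
for d in manip.tip_of(p,"housing_blue_rim")[:1]: print(w(p,d["position"]))
for s in manip.silhouettes(p,"seal_blue")[:1]:
        m=s["pixels"].astype(np.uint8); c=max(cv2.findContours(m,0,1)[0],key=len)
        e=cv2.fitEllipse(cv2.convexHull(c)); print(s["conf"],e,ray(p,*e[0],.075).round(4))
m=cv2.cvtColor(p["color"],4)[130:370,200:440]; cv2.imwrite("pics/w8c.png",cv2.resize(m,None,fx=2.5,fy=2.5,interpolation=2))
E
```

```text
[0.0009, 0.0002, 0.003, 0.0011, -0.002, 0.0506]
[[-0.916, -0.401, -0.0, 0.643], [-0.401, 0.916, 0.001, -0.132], [-0.0, 0.001, -1.0, 0.361], [0.0, 0.0, 0.0, 1.0]] [-0.19  0.45  0.44  1.45 -0.19  1.29  2.25]
[ 0.64710087 -0.13576005  0.07363124]
0.57 ((312.69097900390625, 235.42572021484375), (79.6290512084961, 81.29721069335938), 100.09854888916016) [ 0.6462 -0.1341  0.075 ]
```

View pics/w8c.png

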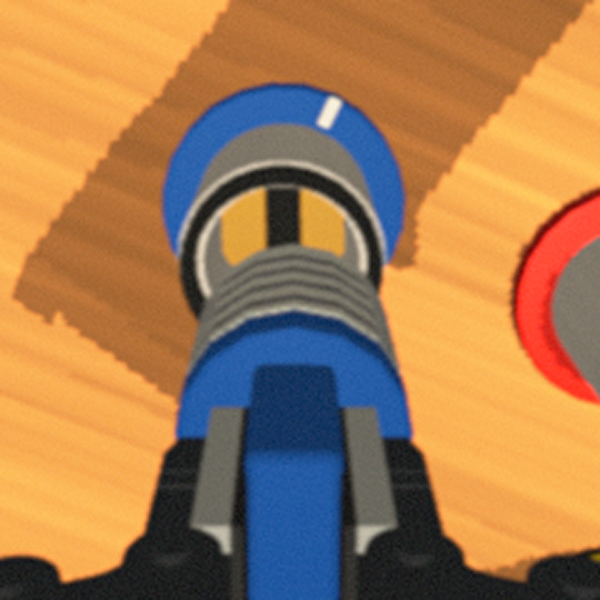

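The slot (283,215) is parallel to the bar, and the ring centre lies about 3.5 mm to −tool y. I'll correct for that and lower.

Emit:
move_arm:
  plan: [0,0,0,-0.001,-0.0035,0.02,0.005,0,0,0,-0.001,-0.0035,0.032,0.005,0,0,0,-0.001,-0.0035,0.038,0.005,0,0,0,-0.001,-0.0035,0.044,0.005,0,0,0,-0.001,-0.0035,0.049,0.005,0,0,0,-0.001,-0.0035,0.054,0.005,0,0,0,-0.001,-0.0035,0.054,0.005]

```text
clock: 20.45
position: [0.6454, -0.1366, 0.3064]
ee_rot: [-0.204, 0.979, 0.0, -0.0]
ft_force: [1.6, 0.1, -3.2]
grip_width: 0.15
grasp_force: 49.4
```

Emit:
move_arm:
  plan: [0,0,0,0,0.0005,0.008,0.005,0,0,0,0,0.0005,0.016,0.005,0,0,0,0,0.0005,0.024,0.005,0,0,0,0,0.0005,0.03,0.005,0,0,0,0,0.0005,0.034,0.005,0,0,0,0,0.0005,0.034,0.005]

```text
clock: 21.2
position: [0.6459, -0.1353, 0.2722]
ee_rot: [-0.205, 0.979, 0.0, 0.001]
ft_force: [6.0, 3.6, -3.0]
grip_width: 0.152
grasp_force: 49.5
```

Emit:
move_arm:
  plan: [0,0,0,0,0,0.003,0.005,0,0,0,0,0,0.003,0.005]

```text
clock: 21.45
position: [0.6459, -0.1354, 0.2694]
ee_rot: [-0.205, 0.979, 0.0, 0.001]
ft_force: [6.1, 2.5, -1.6]
grip_width: 0.152
grasp_force: 49.8
```

Emit:
move_arm:
  plan: [0,0,0,0,0,0.004,0.005,0,0,0,0,0,0.008,0.005,0,0,0,0,0,0.008,0.005,0,0,0,0,0,0.008,0.04,0,0,0,0,0,0.008,0.04,0,0,0,0,0,0.008,0.04,0,0,0,0,0,-0.05,0.04,0,0,0,0,0,-0.11,0.06,0,0,0,0,0,-0.15,0.06,0,0,0,0,0,-0.15,0.06]

```text
clock: 22.7
position: [0.6455, -0.1369, 0.4236]
ee_rot: [-0.204, 0.979, -0.001, 0.003]
ft_force: [-0.2, -0.7, -0.4]
grip_width: 0.7
grasp_force: 0.0
```

```bash
python3 - <<'E'
from h import *
p=shot("wrist"); print([w(p,d["position"]).round(3) for d in manip.tip_of(p,"cart_blue_mid")[:1]])
p=shot("top")
for d in manip.tip_of(p,"cover_1_mid")[:5]: print(round(d["conf"],2),w(p,d["position"]).round(3))
print("knobs",[ray(p,u,v,.093).round(3) for u,v in ((255,268),(303,245),(358,266))])
go(.455,-.0,.45,0.0)
E
```

```text
[array([ 0.646, -0.139,  0.066])]
0.9 [0.433 0.085 0.044]
0.36 [ 0.585  0.204 -0.004]
knobs [array([0.433, 0.081, 0.093]), array([ 0.477, -0.016,  0.093]), array([ 0.432, -0.127,  0.093])]
[-0.0012, -0.0026, 1.982, 0.1199, 0.2008, -0.0314]
```

```bash
python3 - <<'E'
from h import *
go(.432,-.128,.33,0.0)
E
```

```text
[-0.0012, -0.0026, 1.982, 0.1919, 0.0925, 0.0886]
```

Emit:
move_arm:
  plan: [0,0,1.982,0.192,0.092,0.02,0.06,0,0,1.982,0.192,0.092,0.02,0.06,0,0,1.982,0.192,0.092,0.02,0.06,0,0,1.982,0.192,0.092,0.02,0.06,0,0,1.982,0.192,0.092,0.02,0.06,0,0,1.982,0.192,0.092,0.02,0.06,0,0,1.982,0.192,0.092,0.02,0.06,0,0,1.982,0.192,0.092,0.03,0.06,0,0,1.982,0.192,0.092,0.04,0.06,0,0,1.982,0.192,0.092,0.06,0.06,0,0,1.982,0.192,0.092,0.088,0.06,0,0,1.982,0.192,0.092,0.088,0.06]

```text
clock: 24.4
position: [0.4315, -0.1284, 0.3295]
ee_rot: [0.707, 0.707, -0.002, -0.002]
ft_force: [0.7, 0.7, 1.1]
grip_width: 0.702
grasp_force: 0.0
```

Emit:
move_arm:
  plan: [0,0,0,0,0,0,0.06,0,0,0,0,0,0,0.06]

```text
clock: 24.65
position: [0.4328, -0.1287, 0.3326]
ee_rot: [0.707, 0.708, 0.0, 0.0]
ft_force: [0.1, -0.1, -0.7]
grip_width: 0.7
grasp_force: 0.0
```

```bash
cat >> h.py <<'E'
def knob(p,guess,r=70):
    """centre of the bright grey knob top nearest to guess -> world at z=.093"""
    u,v=pix(p,[*guess,.093]); print("guess px",u.round(),v.round())
    h=cv2.cvtColor(p["color"],cv2.COLOR_RGB2HSV); m=((h[...,1]<45)&(h[...,2]>120)).astype(np.uint8)
    n,_,st,ce=cv2.connectedComponentsWithStats(m)
    for i in range(1,n):
        if st[i,4]>80 and np.hypot(*(ce[i]-[u,v]))<r: print(st[i].tolist(),ce[i].round(1),ray(p,*ce[i],.093).round(4))
E
python3 - <<'E'
from h import *
print(T()[:3,3].round(4))
p=shot("wrist","w9.png"); knob(p,(.432,-.128))
for d in manip.tip_of(p,"cover_1_mid")[:4]: print(round(d["conf"],2),w(p,d["position"]).round(4))
E
```

```text
[ 0.4328 -0.1287  0.3326]
guess px 317.0 253.0
```

View pics/w9.png

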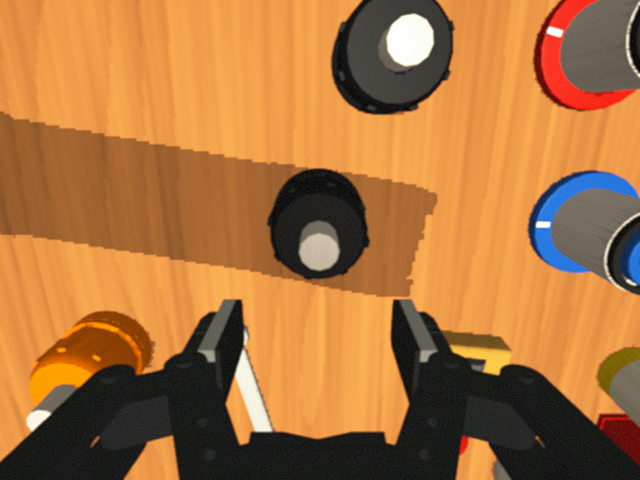

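The knob (320,253) is under the gripper. The orange one (110,350) stays untouched. I'll grasp this cover.

Emit:
move_arm:
  plan: [0,0,0,0.0005,0.001,0.05,0.05,0,0,0,0.0005,0.001,0.08,0.05,0,0,0,0.0005,0.001,0.0915,0.05,0,0,0,0.0005,0.001,0.0915,0.05,0,0,0,0.0005,0.001,0.0915,0.01,0,0,0,0.0005,0.001,0.0915,0.01,0,0,0,0.0005,0.001,0.0915,0.01,0,0,0,0.0005,0.001,0.0915,0.01,0,0,0,0.0005,0.001,0.0915,0.01]
  squeeze: 60

```text
clock: 25.88
position: [0.434, -0.1283, 0.2415]
ee_rot: [0.707, 0.707, 0.001, 0.001]
ft_force: [-1.8, 0.4, 6.7]
grip_width: 0.256
grasp_force: 58.4
```

```bash
python3 - <<'E'
from h import *
print(T()[:3,3].round(4)); go(.6465,-.135,.36,0)
E
```

```text
[ 0.434  -0.1283  0.2415]
[0.0021, -0.0004, -0.0, -0.0066, 0.2127, -0.118]
```

Emit:
move_arm:
  plan: [0,0,0,0,0,-0.05,0.01,0,0,0,0,0,-0.1,0.01,0,0,0,-0.007,0.05,-0.118,0.01,0,0,0,-0.007,0.1,-0.118,0.01,0,0,0,-0.007,0.15,-0.118,0.01,0,0,0,-0.007,0.19,-0.118,0.01,0,0,0,-0.007,0.2125,-0.118,0.01,0,0,0,-0.007,0.2125,-0.118,0.01,0,0,0,-0.007,0.2125,-0.118,0.01,0,0,0,-0.007,0.2125,-0.118,0.01]

```text
clock: 27.12
position: [0.6454, -0.1354, 0.3587]
ee_rot: [0.707, 0.707, 0.0, 0.0]
ft_force: [-0.4, -0.1, -1.0]
grip_width: 0.257
grasp_force: 59.4
```

```bash
python3 - <<'E'
from h import *
o=manip.get_obs(); print(o["position"].round(4),o["grip_width"],o["grasp_force"])
p=shot("wrist")
print([w(p,d["position"]).round(4) for d in manip.tip_of(p,"cover_1_mid")[:3]])
go(.6465,-.135,.31,0)
E
```

```text
[ 0.6454 -0.1354  0.3587] 0.25701061939749004 59.41555917263031
[]
[0.0005, -0.0004, -0.0003, 0.0003, 0.001, 0.0487]
```

Emit:
move_arm:
  plan: [0,0,0,0,0.001,0.02,0.01,0,0,0,0,0.001,0.032,0.01,0,0,0,0,0.001,0.039,0.01,0,0,0,0,0.001,0.046,0.01,0,0,0,0,0.001,0.05,0.01,0,0,0,0,0.001,0.05,0.01]

```text
clock: 27.98
position: [0.647, -0.1352, 0.308]
ee_rot: [0.707, 0.707, -0.0, -0.0]
ft_force: [0.3, -0.4, -0.8]
grip_width: 0.259
grasp_force: 59.4
```

Emit:
move_arm:
  plan: [0,0,0,0,0,0.004,0.01,0,0,0,0,0,0.007,0.01,0,0,0,0,0,0.01,0.01,0,0,0,0,0,0.01,0.01]

```text
clock: 28.48
position: [0.6473, -0.1354, 0.2997]
ee_rot: [0.707, 0.707, 0.001, 0.001]
ft_force: [-1.9, 1.1, 8.0]
grip_width: 0.256
grasp_force: 60.3
```

Emit:
move_arm:
  plan: [0,0,0,0,0,0.003,0.01,0,0,0,0,0,0.006,0.01,0,0,0,0,0,0.006,0.01,0,0,0,0,0,0.006,0.01]

```text
clock: 28.98
position: [0.6472, -0.1358, 0.2994]
ee_rot: [0.707, 0.707, 0.002, 0.001]
ft_force: [-23.2, 6.7, 51.9]
grip_width: 0.257
grasp_force: 65.2
```

Bottomed out at 0.2994, so the seal is down. I'll release and move over the next cover.

Emit:
move_arm:
  plan: [0,0,0,0,0,-0.005,0.01,0,0,0,0,0,-0.005,0.05,0,0,0,0,0,-0.005,0.05,0,0,0,0,0,-0.005,0.05,0,0,0,0,0,-0.05,0.05,0,0,0,0,0,-0.1,0.06,0,0,0,0.06,-0.09,-0.1,0.06,0,0,0,0.119,-0.17,-0.035,0.06,0,0,0,0.119,-0.17,-0.035,0.06,0,0,0,0.119,-0.17,-0.035,0.06,0,0,0,0.119,-0.17,-0.035,0.06,0,0,0,0.119,-0.17,-0.035,0.06]

```text
clock: 30.48
position: [0.4777, -0.0166, 0.3277]
ee_rot: [0.707, 0.707, 0.0, 0.0]
ft_force: [-0.1, -0.1, 0.6]
grip_width: 0.702
grasp_force: 0.0
```

```bash
python3 - <<'E'
from h import *
p=shot("wrist","w10.png")
for d in manip.tip_of(p,"cover_1_mid")[:5]: print(round(d["conf"],2),w(p,d["position"]).round(4))
t=shot("top")
for d in manip.tip_of(t,"cover_1_mid")[:5]: print("top",round(d["conf"],2),w(t,d["position"]).round(4))
h=cv2.cvtColor(p["color"],cv2.COLOR_RGB2HSV); print(pix(p,(.477,-.016,.093)))
m=((h[...,1]<70)&(h[...,2]>130)).astype(np.uint8); n,_,st,ce=cv2.connectedComponentsWithStats(m)
for i in range(1,n):
    if st[i,4]>200: print(st[i].tolist(),ce[i].round(1),ray(p,*ce[i],.093).round(4))
go(.477,-.016,.241,0)
E
```

```text
0.77 [0.4341 0.0816 0.0504]
top 0.68 [0.434  0.0831 0.0455]
[317.3386255  255.70545199]
[580, 0, 60, 35, 259] [601.8  21.7] [0.6126 0.1033 0.093 ]
[203, 44, 49, 52, 2017] [227.   69.3] [0.4325 0.0825 0.093 ]
[513, 180, 81, 89, 543] [536.7 212.8] [0.5984 0.0093 0.093 ]
[298, 236, 41, 39, 1231] [318.5 255. ] [ 0.4777 -0.0156  0.093 ]
[0.0005, 0.0004, -0.0012, 0.0008, -0.0007, 0.0864]
```

Emit:
move_arm:
  plan: [0,0,0,0.001,0,0.05,0.05,0,0,0,0.001,0,0.075,0.05,0,0,0,0.001,0,0.0865,0.05,0,0,0,0.001,0,0.0865,0.05,0,0,0,0.001,0,0.0865,0.01,0,0,0,0.001,0,0.0865,0.01,0,0,0,0.001,0,0.0865,0.01,0,0,0,0.001,0,0.0865,0.01,0,0,0,0.001,0,0.0865,0.01]
  squeeze: 60

```text
clock: 31.8
position: [0.4777, -0.0152, 0.2418]
ee_rot: [0.707, 0.707, 0.001, 0.001]
ft_force: [0.3, 0.9, 7.9]
grip_width: 0.26
grasp_force: 58.9
```

```bash
python3 - <<'E'
from h import *
print(T()[:3,3].round(4)); go(.6288,-.0068,.36,0)
E
```

```text
[ 0.4777 -0.0152  0.2418]
[0.0023, -0.0005, 0.0, 0.0084, 0.1514, -0.1179]
```

Emit:
move_arm:
  plan: [0,0,0,0,0,-0.05,0.01,0,0,0,0,0,-0.1,0.01,0,0,0,0.004,0.05,-0.118,0.01,0,0,0,0.008,0.1,-0.118,0.01,0,0,0,0.008,0.13,-0.118,0.01,0,0,0,0.008,0.151,-0.118,0.01,0,0,0,0.008,0.151,-0.118,0.01,0,0,0,0.008,0.151,-0.118,0.01,0,0,0,0.008,0.151,-0.118,0.01]

```text
clock: 32.92
position: [0.6274, -0.0072, 0.3589]
ee_rot: [0.707, 0.707, 0.0, -0.0]
ft_force: [-0.2, -0.2, -1.4]
grip_width: 0.258
grasp_force: 59.6
```

```bash
python3 - <<'E'
from h import *
go(.6288,-.0068,.308,0); o=manip.get_obs(); print(o["position"].round(4),o["grip_width"])
E
```

```text
[-0.0, -0.0005, -0.0001, 0.0004, 0.0014, 0.0509]
[ 0.6274 -0.0072  0.3589] 0.2577434905026537
```

Emit:
move_arm:
  plan: [0,0,0,0.0005,0.0015,0.02,0.01,0,0,0,0.0005,0.0015,0.032,0.01,0,0,0,0.0005,0.0015,0.039,0.01,0,0,0,0.0005,0.0015,0.046,0.01,0,0,0,0.0005,0.0015,0.05,0.01,0,0,0,0.0005,0.0015,0.05,0.01]

```text
clock: 33.67
position: [0.6295, -0.0067, 0.3086]
ee_rot: [0.707, 0.707, -0.0, -0.0]
ft_force: [-0.4, 0.0, -2.1]
grip_width: 0.259
grasp_force: 59.6
```

Emit:
move_arm:
  plan: [0,0,0,0,0,0.004,0.01,0,0,0,0,0,0.007,0.01,0,0,0,0,0,0.01,0.01,0,0,0,0,0,0.01,0.01,0,0,0,0,0,0.012,0.01,0,0,0,0,0,0.012,0.01]

```text
clock: 34.42
position: [0.63, -0.0069, 0.2997]
ee_rot: [0.707, 0.707, 0.001, 0.001]
ft_force: [-6.0, -0.2, 20.1]
grip_width: 0.257
grasp_force: 62.3
```

Emit:
move_arm:
  plan: [0,0,0,0,0,0.002,0.01,0,0,0,0,0,-0.002,0.05,0,0,0,0,0,-0.002,0.05,0,0,0,0,0,-0.002,0.05,0,0,0,0,0,-0.05,0.05,0,0,0,0,0,-0.1,0.06,0,0,0,0.05,-0.1,-0.1,0.06,0,0,0,0.0895,-0.196,-0.04,0.06,0,0,0,0.0895,-0.196,-0.035,0.06,0,0,0,0.0895,-0.196,-0.035,0.06,0,0,0,0.0895,-0.196,-0.035,0.06,0,0,0,0.0895,-0.196,-0.035,0.06]

```text
clock: 35.92
position: [0.4341, 0.0826, 0.3321]
ee_rot: [0.707, 0.707, 0.0, 0.0]
ft_force: [0.9, 0.4, 0.2]
grip_width: 0.708
grasp_force: 0.0
```

```bash
python3 - <<'E'
from h import *
p=shot("wrist","w11.png")
for d in manip.tip_of(p,"cover_1_mid")[:5]: print(round(d["conf"],2),w(p,d["position"]).round(4))
h=cv2.cvtColor(p["color"],cv2.COLOR_RGB2HSV); print(pix(p,(.4335,.0825,.093)))
m=((h[...,1]<70)&(h[...,2]>130)).astype(np.uint8); n,_,st,ce=cv2.connectedComponentsWithStats(m)
for i in range(1,n):
    if st[i,4]>200: print(st[i].tolist(),ce[i].round(1),ray(p,*ce[i],.093).round(4))
for n in ("yellow",):
  for d in manip.tip_of(p,"housing_yellow_rim")[:1]: print(round(d["conf"],2),w(p,d["position"]).round(4))
go(.4335,.0825,.241,0)
t=shot("top","t11.png")
E
```

```text
0.95 [0.4335 0.0849 0.0497]
[317.57412298 254.35390385]
[536, 41, 104, 9, 934] [587.6  45. ] [0.5672 0.1933 0.093 ]
[611, 127, 29, 86, 363] [621.  170.5] [0.5991 0.1314 0.093 ]
[297, 236, 39, 37, 1153] [315.9 254.2] [0.4325 0.0826 0.093 ]
[0.0008, 0.0, -0.0013, 0.0001, -0.001, 0.0911]
```

Emit:
move_arm:
  plan: [0,0,0,0,-0.001,0.05,0.05,0,0,0,0,-0.001,0.08,0.05,0,0,0,0,-0.001,0.091,0.05,0,0,0,0,-0.001,0.091,0.05,0,0,0,0,-0.001,0.091,0.01,0,0,0,0,-0.001,0.091,0.01,0,0,0,0,-0.001,0.091,0.01,0,0,0,0,-0.001,0.091,0.01,0,0,0,0,-0.001,0.091,0.01]
  squeeze: 60

```text
clock: 37.25
position: [0.4332, 0.0829, 0.242]
ee_rot: [0.707, 0.707, 0.001, 0.0]
ft_force: [0.5, -1.3, 6.9]
grip_width: 0.262
grasp_force: 58.5
```

```bash
python3 - <<'E'
from h import *
print(T()[:3,3].round(4)); go(.6415,.131,.36,0)
E
```

```text
[0.4332 0.0829 0.242 ]
[0.0023, -0.0012, -0.0001, 0.0482, 0.2086, -0.1174]
```

Emit:
move_arm:
  plan: [0,0,0,0,0,-0.05,0.01,0,0,0,0,0,-0.1,0.01,0,0,0,0.012,0.05,-0.14,0.01,0,0,0,0.024,0.1,-0.16,0.01,0,0,0,0.036,0.15,-0.16,0.01,0,0,0,0.048,0.19,-0.16,0.01,0,0,0,0.048,0.2075,-0.16,0.01,0,0,0,0.048,0.2075,-0.16,0.01,0,0,0,0.048,0.2075,-0.16,0.01,0,0,0,0.048,0.2075,-0.16,0.01]

```text
clock: 38.5
position: [0.6394, 0.1308, 0.4013]
ee_rot: [0.707, 0.707, 0.0, -0.0]
ft_force: [-0.4, -0.5, -0.7]
grip_width: 0.256
grasp_force: 59.7
```

```bash
python3 - <<'E'
from h import *
p=shot("wrist","w12.png")
for d in manip.tip_of(p,"housing_yellow_rim")[:1]: print(round(d["conf"],2),w(p,d["position"]).round(4))
for s in manip.silhouettes(p,"seal_yellow")[:1]:
        m=s["pixels"].astype(np.uint8); c=max(cv2.findContours(m,0,1)[0],key=len)
        e=cv2.fitEllipse(cv2.convexHull(c)); print(s["conf"],e,ray(p,*e[0],.075).round(4))
go(.6405,.131,.308,0); print(T()[:3,3].round(4))
E
```

```text
0.93 ((317.8819885253906, 207.0833740234375), (54.92463302612305, 65.89151763916016), 87.22689056396484) [0.6391 0.1377 0.075 ]
[0.0004, -0.0006, 0.0002, 0.0001, 0.0008, 0.0931]
[0.6396 0.1309 0.4011]
```

View pics/w12.png

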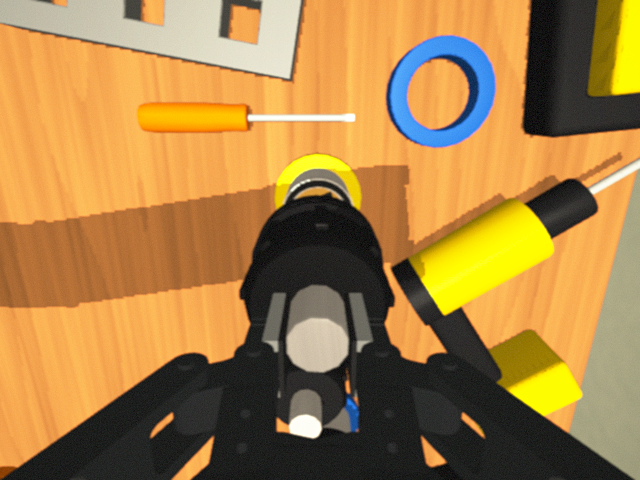

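The yellow flange (318,190) is centred laterally under the cover. I'll lower it.

Emit:
move_arm:
  plan: [0,0,0,0,0.0005,0.05,0.01,0,0,0,0,0.0005,0.067,0.01,0,0,0,0,0.0005,0.076,0.01,0,0,0,0,0.0005,0.083,0.01,0,0,0,0,0.0005,0.09,0.01,0,0,0,0,0.0005,0.093,0.01,0,0,0,0,0.0005,0.093,0.01]

```text
clock: 39.52
position: [0.6405, 0.1308, 0.3078]
ee_rot: [0.707, 0.707, 0.0, -0.0]
ft_force: [-0.4, 0.0, -0.9]
grip_width: 0.258
grasp_force: 59.7
```

Emit:
move_arm:
  plan: [0,0,0,0,0,0.004,0.01,0,0,0,0,0,0.007,0.01,0,0,0,0,0,0.01,0.01,0,0,0,0,0,0.01,0.01,0,0,0,0,0,0.012,0.01,0,0,0,0,0,0.012,0.01]

```text
clock: 40.28
position: [0.6409, 0.1306, 0.3]
ee_rot: [0.707, 0.707, 0.002, 0.0]
ft_force: [-12.5, -2.4, 30.1]
grip_width: 0.259
grasp_force: 63.2
```

Emit:
move_arm:
  plan: [0,0,0,0,0,0.002,0.01,0,0,0,0,0,-0.002,0.05,0,0,0,0,0,-0.002,0.05,0,0,0,0,0,-0.002,0.05,0,0,0,0,0,-0.05,0.05,0,0,0,0,0,-0.1,0.06,0,0,0,-0.1,-0.1,-0.1,0.06,0,0,0,-0.2,-0.2,-0.1,0.06,0,0,0,-0.2,-0.2,-0.1,0.06,0,0,0,-0.2,-0.2,-0.1,0.06,0,0,0,-0.2,-0.2,-0.1,0.06,0,0,0,-0.2,-0.2,-0.1,0.06]

```text
clock: 41.78
position: [0.4392, -0.0711, 0.3957]
ee_rot: [0.708, 0.706, 0.001, -0.0]
ft_force: [0.5, 0.3, 0.2]
grip_width: 0.704
grasp_force: 0.0
```

```bash
python3 - <<'E'
from h import *
ps=[shot("wrist","w13.png"),shot("top","t13.png"),shot("side","s13.png")]
for p in ps:
    for l in ("cover_1_mid","oil_bottle","air_valve_pivot"):
        for d in manip.tip_of(p,l)[:4]: print(l,round(d["conf"],2),w(p,d["position"]).round(4))
t=cv2.imread("pics/t13.png"); s=cv2.imread("pics/s13.png")
a=cv2.resize(t[130:290,220:460],(600,400)); b=cv2.resize(s[140:320,240:440],(222,200))
c=np.zeros((600,600,3),np.uint8); c[:400]=a; c[400:,:222]=b; cv2.imwrite("pics/c13.png",c)
go(.522,-.261,.35,0); go(.522,-.261,.247,0)
E
```

```text
oil_bottle 0.55 [ 0.7179 -0.2804 -0.0025]
cover_1_mid 0.71 [0.6388 0.1313 0.1027]
oil_bottle 0.74 [ 0.7232 -0.2825 -0.0046]
air_valve_pivot 0.69 [ 0.6323 -0.0099  0.0258]
air_valve_pivot 0.65 [ 0.5617 -0.2663  0.0224]
oil_bottle 0.89 [ 0.7245 -0.2773 -0.0022]
air_valve_pivot 0.85 [ 0.5574 -0.2656  0.0251]
[-0.0002, 0.0002, 0.0002, -0.192, 0.0814, 0.0456]
[-0.0002, 0.0002, 0.0002, -0.1919, 0.0814, 0.1486]
```

View pics/c13.png

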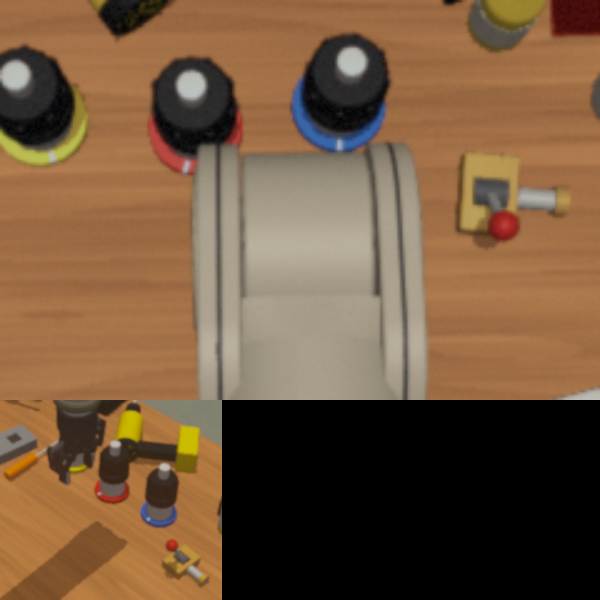

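All three covers sit on their housings: knobs (15,75), (190,85) and (350,62). The lever is shut, with its ball at (504,225). I'll reopen the valve.

Emit:
move_arm:
  plan: [0,0,0,-0.192,0.081,0.02,0.06,0,0,0,-0.192,0.081,0.02,0.06,0,0,0,-0.192,0.081,0.02,0.06,0,0,0,-0.192,0.081,0.02,0.06,0,0,0,-0.192,0.081,0.02,0.06,0,0,0,-0.192,0.081,0.08,0.06,0,0,0,-0.192,0.081,0.12,0.06,0,0,0,-0.192,0.081,0.148,0.06,0,0,0,-0.192,0.081,0.148,0.06]

```text
clock: 43.5
position: [0.521, -0.2596, 0.2463]
ee_rot: [0.707, 0.708, -0.001, -0.002]
ft_force: [-0.1, -1.0, 1.0]
grip_width: 0.701
grasp_force: 0.0
```

Emit:
move_arm:
  plan: [0,0,0,-0.002,0.03,0,0.06,0,0,0,-0.004,0.055,0,0.06,0,0,0,-0.005,0.075,0,0.06,0,0,0,-0.005,0.088,0,0.06,0,0,0,-0.005,0.088,0,0.06,0,0,0,-0.005,0.088,0,0.06]

```text
clock: 44.25
position: [0.6091, -0.2662, 0.2482]
ee_rot: [0.707, 0.707, 0.0, 0.0]
ft_force: [0.7, -0.2, -0.3]
grip_width: 0.699
grasp_force: 0.0
```

Emit:
move_arm:
  plan: [0,0,0,0,0.002,0,0.06,0,0,0,0,0.004,0,0.06,0,0,0,0,0.004,0,0.06]

```text
clock: 44.62
position: [0.6134, -0.2662, 0.2476]
ee_rot: [0.707, 0.707, -0.0, -0.0]
ft_force: [0.2, 0.0, -0.3]
grip_width: 0.705
grasp_force: 0.3
```

Emit:
move_arm:
  plan: [0,0,0,0,0.002,0,0.06,0,0,0,0,0.003,0,0.06,0,0,0,0,0.003,0,0.06]

```text
clock: 45.0
position: [0.6166, -0.2661, 0.2476]
ee_rot: [0.707, 0.707, 0.0, -0.0]
ft_force: [-0.8, -0.4, -0.2]
grip_width: 0.703
grasp_force: 0.2
```

Back off, lift, move clear and look.

Emit:
move_arm:
  plan: [0,0,0,0,-0.012,0,0.06,0,0,0,0,-0.012,-0.05,0.06,0,0,0,0,-0.012,-0.11,0.06,0,0,0,0.1,-0.1,-0.15,0.06,0,0,0,0.2,-0.17,-0.15,0.06,0,0,0,0.2,-0.17,-0.15,0.06,0,0,0,0.2,-0.17,-0.15,0.06,0,0,0,0.2,-0.17,-0.15,0.06,0,0,0,0.2,-0.17,-0.15,0.06]

```text
clock: 46.12
position: [0.4462, -0.0663, 0.3978]
ee_rot: [0.707, 0.707, 0.001, -0.0]
ft_force: [0.2, -0.6, 0.3]
grip_width: 0.707
grasp_force: 0.0
```

```bash
python3 - <<'E'
from h import *
for n in ("top","wrist"):
    p=shot(n,n+"14.png")
    h=cv2.cvtColor(p["color"],cv2.COLOR_RGB2HSV); u,v=pix(p,(.597,-.268,.097)).astype(int); print(u,v)
    m=(((h[...,0]<6)|(h[...,0]>174))&(h[...,1]>170)&(h[...,2]>70)).astype(np.uint8); N,_,st,ce=cv2.connectedComponentsWithStats(m)
    for i in range(1,N):
        if st[i,4]>30 and np.hypot(*(ce[i]-[u,v]))<60: print(n,st[i].tolist(),ce[i],ray(p,*ce[i],.097).round(4))
    for l in ("cover_1_mid","cart_blue_mid"):
        for d in manip.tip_of(p,l)[:4]: print(l,round(d["conf"],2),w(p,d["position"]).round(4))
t=cv2.imread("pics/top14.png"); a=cv2.resize(t[130:290,220:460],(600,400)); b=cv2.resize(cv2.imread("pics/wrist14.png"),(266,200))
c=np.zeros((600,600,3),np.uint8); c[:400]=a; c[400:,:266]=b; cv2.imwrite("pics/c14.png",c)
E
```

```text
424 184
top [447, 130, 18, 11, 68] [455.77941176 134.79411765] [ 0.7007 -0.339   0.097 ]
top [418, 177, 12, 11, 107] [423.60747664 181.92523364] [ 0.6018 -0.267   0.097 ]
cover_1_mid 0.75 [0.6428 0.1297 0.1033]
485 437
wrist [476, 439, 19, 17, 167] [485.02994012 446.86826347] [ 0.5982 -0.2792  0.097 ]
cover_1_mid 0.73 [ 7.200e-01 -2.857e-01 -5.000e-04]
```

```bash
python3 -c "
from workcell import manip
print(manip.hand_in())"
```

```text
the job is handed in; nothing more can be done
None
```

I shut the air valve, keyed the red and blue cartridges into their housings (no yellow one was in the rack), pressed all three covers home, reopened the valve fully and handed the job in at about 46 s; the hand-in returned no verdict.

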